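Cover plate off the pick shelf and onto its clamp

TASK

The thin steel cover plate lying flat on the low pick shelf is too thin to pick up where it is. Touch down on it slowly, press lightly, and slide it out over the shelf's open front edge until its plain end (the end without the hole) sticks out enough to grasp but the plate still lies flat; then take it by that end, carry it to the tube clamp, and lower it gently over the clamp's stud so that it lies flat on the clamp block, lined up with the block and with its plain end sticking out past the end of the block that is farther from the stud. Do not press or push hard on the shelf or the clamp (the sheet metal dents above 25 N), do not let the plate fall, and leave the other parts where they are.

Things in the scene. Friction and masses are not known exactly. Their poses are not given: they have to be found in the camera images.
- plate: Bare steel cover plate 130 mm long (its x), 50 mm wide (y), 3 mm thick, 0.12-0.21 kg. Origin: centre of its underside; z up. One 17 mm through hole at x +46 mm; the -x end is plain. Starts flat on the shelf deck, plain end towards the front edge and 15 to 70 mm behind it, turned up to 0.3 rad to the shelf. Slick on the deck: fingertips pressed on it with 6 to 15 N drag it along, maybe slipping.
- plate_hole (a point): Centre of the plate's hole, at the underside of the plate (plate frame x +46 mm).
- plate_front (a point): Middle of the plate's plain end, at the underside (plate frame x -65 mm).
- deck_edge (a point): Middle of the open front edge of the shelf deck, on the deck's top surface. Axes as riser: deck towards +x, open air at -x.
- riser: Low beige sheet-metal pick shelf, fixed. Deck top 80 mm above the bench, 320 mm wide (y), 270 mm deep (x). Origin: bench level, under the middle of the open front edge, which runs along y; +x leads across the deck to a back panel (x 264 mm, 85 mm high). The front face drops straight from the edge. Two small loose parts stand on the deck, 105 mm or more to the sides of its middle line.
- clamp: Tube clamp, fixed: black block, x -20 to +74 mm, 44 mm wide (y), flat top 45 mm above the bench; a 21 mm steel tube runs through it along y (150 mm long, at x +14 mm, 22 mm high); upright steel stud on top. Origin: bench level, below the middle of the fitted plate, whose x and y axes match the clamp's; its plain end then sticks out 45 mm past the block's -x end, with open air below.
- clamp_stud (a point): Foot of the stud's axis, on the block's top surface (clamp frame x +46 mm, 45 mm above the bench). The stud is 12 mm across and 30 mm tall with a tapered tip. The fitted plate's hole centre comes to lie here.
- fitting_a: Bystander: brass hose fitting 40 mm tall, 30 mm across, standing on the shelf deck. Leave alone.
- washer_big: Bystander: large steel ring washer 48 mm across, 5 mm thick, lying on the shelf deck. Leave alone.
- fitting_b: Bystander: brass hose fitting 40 mm tall, 30 mm across, standing on the bench near the clamp. Leave alone.
- collar: Bystander: dark steel collar 42 mm across, 22 mm high, on the bench near the clamp. Leave alone.
- bin_a: Bystander: red stock bin 160 x 100 x 85 mm on the left of the bench. Leave alone.
- bin_b: Bystander: red stock bin 160 x 100 x 85 mm on the right of the bench. Leave alone.
Things that resemble listed ones, but are neither listed nor needed, are in the scene too. Of the things shaped like the plate, the steel one is meant. There is more than one size of the clamp; the job needs the larger.

How it is judged:
By the outcome, as a careful person would: the job done as asked, in the order asked, and still so for the second after the job is handed in, with the robot touching nothing.
It also fails if it takes over 69 s, if anything falls off the work surface, if the arm or the gripper's body presses on something with over 40 N, if the wrist force passes 120 N, or if a joint passes its speed limit or range.

ROBOT

A 7-joint arm with a two-finger parallel gripper is mounted at the origin on the work surface. World frame = base frame: x ahead of the robot, y to its left, z up, the work surface at z = 0. Lengths are in m, angles in rad, forces in N, time in s.
With the tool pointing down it reaches from about 0.35 to 0.9 m from the base axis. Payload 7.2 kg.
Tool frame: the origin (TCP) lies at the centre of the arm's flange, where the gripper is bolted on; the fingertips stand 173 mm ahead of it and the grasp point (between the pads) lies 155 mm ahead of it (arm.finger_overhang is the distance from the TCP to the fingertips, in m); z points along the fingers, y is the line along which they close (so a half turn about z gives the same grasp; the last joint's range is limited). The gripper opens to 85 mm and grips with 20 to 120 N. Pads are 22 mm wide; open, the fingers measure 114 mm over their backs; the gripper's body (76 mm by 85 mm) begins 54 mm behind the grasp point. The pads swing forward as they close: fully open they stand 13 mm farther back than shut.
Start: joints at [1.073, 0.411, -0.013, 1.596, 0.006, 1.134, -0.082], TCP at [0.26, -0.568, 0.405] pointing down, gripper open.
Joint ranges: [-2.95, 2.95], [-0.29, 1.99], [-1.47, 1.44], [0.14, 2.54], [-1.03, 4.17], [0.13, 1.85], [-2.86, 2.86]. Speed limits (rad/s): [2.39, 2.39, 3.01, 3.01, 3.14, 3.14, 3.14].

INTERFACE

Orientations are given as a 3x3 rotation matrix whose columns are the frame's x, y, z axes.
In Python, from plant import arm gives the robot as it stands.
- The arm moves only by the tool arm_command, never from a script. Its argument "moves" is a list of rows, each a list of 5 numbers: the shift along the tool's x, y, z in m, then the turn about the tool's z in degrees, then the finger opening in m, from 0 to 0.0854. In form: [[tx, ty, tz, yaw, jaw], ...]. A call has 1 to 10 rows; each row is the pose to reach, as a shift and turn from the pose commanded when the call began, along the tool's axes at that moment; what a row does not reach only later rows make up. A row lasts 1/10 s, in which the tool goes at most 50 mm and 8.59 degrees, less where a joint would pass 70% of its speed; a pose out of reach is approached as far as the arm can. A call with a gripper value outside its range is refused whole. The fingers move at their own pace and stop on an object; "force" is the grip in N (left out, the last holds). Time passes only in rows, so rows that repeat a pose let the fingers close. It gives the time, the measured TCP pose, the force, the opening and the grip force at its end, in the units of the state.
- arm.sense(): the state, without advancing time (a new reading comes with each control period).
- arm.camera(name): name is "side" or "top" or "wrist"; returns a dict with "frame" (400x640x3 uint8, blue, green, red), "intrinsics" (3x3 intrinsics, pixels), "k1" (the pictures are not rectified: a ray, as slopes to the right and down, at radius r is drawn at 1 + k1 r^2 times it, then the intrinsics apply), "R" (3x3) and "t" (3): a world point X has camera coordinates R X + t. Camera axes: x right, y down, z forward; pixel columns grow to the right and rows downward; lengths in m; the calibration is good to about 2 mm. A picture is of the moment at which its call begins. There is no depth.
- arm.finish_job(): hands the job in; it is judged then, once.
The state is a dict: "time": time; "qpos": joint angles; "qd": joint speeds; "joint_efforts": joint torques, N m; "tcp_pos": TCP position; "eef_rot": TCP orientation; "ft_force": force on the tool from outside, world axes, zero at the start; "wrist_torque": the same for the moment, N m; "gripper_width": finger opening in m; "grip_force": force on a finger pad.
Only numpy, scipy, OpenCV 4.12 (cv2) and the standard library are available. Lean on these libraries where they do the work, as an engineer would, in place of code of your own. Each camera call takes 0.05 s, during which the arm holds its last target. There are 200 camera calls.

## Working session

There is one attempt and no reset: what is moved stays moved. The work goes in short steps, Python scripts to look and compute and a tool call to move; the robot and the scene stay as the last step left them, time stands still between calls to the robot, and variables do not carry over. Pictures are saved under pics/ and viewed, at most 10 in all, crops included, and the job is handed in when it is done.

Besides the shell and the picture viewer there is one more tool, called after ">>>" as name(argument=value, ...) on one line, values as JSON. arm_command: Moves the arm, as the interface text tells. Its arguments: {"type":"object","properties":{"moves":{"type":"array"},"force":{"type":"number"}},"required":["moves"]}

```bash
ls; mkdir -p pics; cat > h.py <<'E'
import numpy as np, cv2
from plant import arm
def snap(n,f):
    c=arm.camera(n); cv2.imwrite('pics/'+f+'.png',c['frame']); np.savez('pics/'+f+'.npz',**{k:np.array(v) for k,v in c.items()}); return c
def load(f): return dict(np.load('pics/'+f+'.npz'))
def ray(c,uv):
    K=c['intrinsics'];k=float(c['k1']);uv=np.atleast_2d(uv).astype(float)
    p=cv2.undistortPoints(uv.reshape(-1,1,2),K,np.array([k,0,0,0.])).reshape(-1,2)
    d=np.c_[p,np.ones(len(p))]@c['R']; return -c['R'].T@c['t'], d
def plane(c,uv,z):
    o,d=ray(c,uv); return o+d*((z-o[2])/d[:,2])[:,None]
def tri(obs):
    A=0;b=0;L=[]
    for c,uv in obs:
        o,d=ray(c,uv);d=d[0]/np.linalg.norm(d[0]);P=np.eye(3)-np.outer(d,d);A=A+P;b=b+P@o;L.append((o,P))
    x=np.linalg.solve(A,b);return x,[float(np.linalg.norm(P@(x-o))) for o,P in L]
def proj(c,X):
    K=c['intrinsics'];X=np.atleast_2d(X).astype(float)
    return cv2.projectPoints(X.reshape(-1,1,3),cv2.Rodrigues(c['R'])[0],c['t'],K,np.array([float(c['k1']),0,0,0.]))[0].reshape(-1,2)
E
python3 - <<'E'
from h import *
for n in['top','side','wrist']:
    c=snap(n,n+'0'); print(n,(-c['R'].T@c['t']).round(3),c['R'][2].round(2),c['intrinsics'][0,0],c['k1'])
s=arm.sense();print(s['time'],s['tcp_pos'],s['eef_rot'],s['gripper_width'],s['ft_force'],arm.finger_overhang)
E
```

```text
pics
top [ 0.257 -0.012  1.475] [ 0.18  0.01 -0.98] 448.4632899370537 -0.09233735400619981
side [0.084 0.939 0.926] [ 0.32 -0.71 -0.62] 442.09983502732297 0.03868782809557032
wrist [ 0.328 -0.535  0.372] [-0.27 -0.12 -0.96] 306.8785898608801 0.007807288545584396
0.15 [ 0.26034601 -0.5680399   0.40405609] [[ 9.09035898e-01  4.16717392e-01 -5.93328486e-04]
 [ 4.16717801e-01 -9.09035300e-01  1.04784639e-03]
 [-1.02700725e-04 -1.19978052e-03 -9.99999275e-01]] 0.08573034639490286 [-0.46011792 -0.70808984  0.16680027] 0.1734
```

View pics/top0.png

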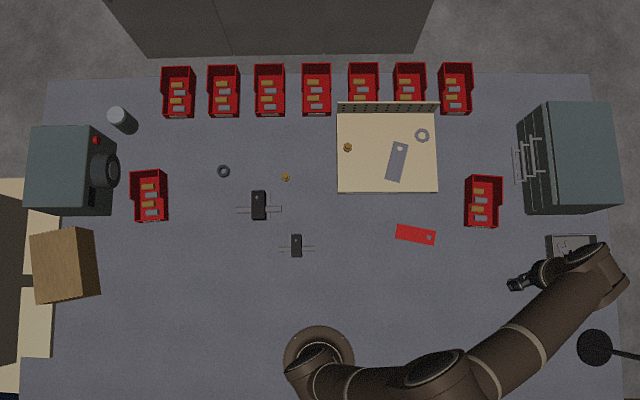

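View pics/side0.png

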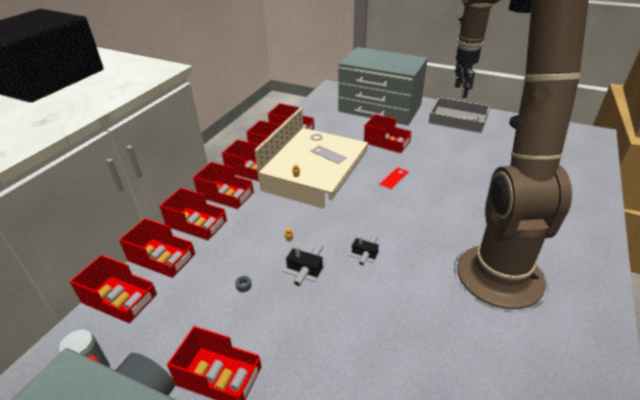

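The top view shows the shelf (front edge about row 192, columns 337–438) with the steel plate at (397,161), its hole end up at (399,148). The larger clamp is at (259,205), and the smaller one and a red plate are decoys. The side view shows the plate at (328,155) and the large clamp at (304,262).

```bash
python3 - <<'E'
from h import *
t=load('top0');s=load('side0')
# shelf corners & plate ends from two views (rough pixels)
F=t['frame'];hsv=cv2.cvtColor(F,cv2.COLOR_BGR2HSV)
roi=np.zeros(F.shape[:2],np.uint8);roi[112:190,342:434]=255
m=cv2.bitwise_and(((hsv[...,1]<45)).astype(np.uint8)*255,roi)
cs,_=cv2.findContours(m,cv2.RETR_EXTERNAL,cv2.CHAIN_APPROX_NONE)
for c in cs:
    if cv2.contourArea(c)>60:
        r=cv2.minAreaRect(c);b=cv2.boxPoints(r);print('top',cv2.contourArea(c),r);print(plane(t,b,.083).round(3).tolist(), plane(t,[r[0]],.083).round(3))
S=s['frame'];h2=cv2.cvtColor(S,cv2.COLOR_BGR2HSV)
roi=np.zeros(S.shape[:2],np.uint8);roi[144:170,300:352]=255
m=cv2.bitwise_and(((h2[...,1]<45)).astype(np.uint8)*255,roi)
cs,_=cv2.findContours(m,cv2.RETR_EXTERNAL,cv2.CHAIN_APPROX_NONE)
for c in cs:
    if cv2.contourArea(c)>40: r=cv2.minAreaRect(c);print('side',r,plane(s,[r[0]],.083).round(3))
print('shelf edge corners',plane(t,[[337.5,192],[438,192.5]],.08).round(3))
# clamp: dark mask
for nm,c,(x0,y0,x1,y1) in(('top',t,(245,185,275,225)),('side',s,(284,243,326,280))):
    g=c['frame'].max(2);roi=g[y0:y1,x0:x1]<60;v,u=np.nonzero(roi)
    r=cv2.minAreaRect(np.c_[u+x0,v+y0].astype(np.float32));print(nm,r,plane(c,cv2.boxPoints(r),.045).round(3).tolist())
a=cv2.resize(F[100:235,230:445],None,fx=3.6,fy=3.6,interpolation=cv2.INTER_CUBIC);cv2.imwrite('pics/a.png',a)
E
```

```text
top 580.0 ((396.1471252441406, 161.41177368164062), (16.00735092163086, 39.04823303222656), 14.03624439239502)
[[0.57, -0.212, 0.083], [0.695, -0.247, 0.083], [0.682, -0.297, 0.083], [0.557, -0.261, 0.083]] [[ 0.625 -0.254  0.083]]
top 135.5 ((421.5, 134.5), (13.0, 13.0), 0.0)
[[0.693, -0.318, 0.083], [0.737, -0.321, 0.083], [0.737, -0.363, 0.083], [0.693, -0.361, 0.083]] [[ 0.715 -0.341  0.083]]
side ((328.12371826171875, 153.72166442871094), (34.318702697753906, 9.747323989868164), 23.96249008178711) [[ 0.626 -0.254  0.083]]
shelf edge corners [[ 0.528 -0.064  0.08 ]
 [ 0.523 -0.384  0.08 ]]
top ((258.5, 205.0), (30.0, 15.0), 90.0) [[0.545, 0.216, 0.045], [0.544, 0.167, 0.045], [0.446, 0.166, 0.045], [0.446, 0.215, 0.045]]
side ((304.0550842285156, 262.3165283203125), (35.72692108154297, 19.539657592773438), 16.699243545532227) [[0.531, 0.247, 0.045], [0.55, 0.179, 0.045], [0.446, 0.176, 0.045], [0.431, 0.243, 0.045]]
```

View pics/a.png

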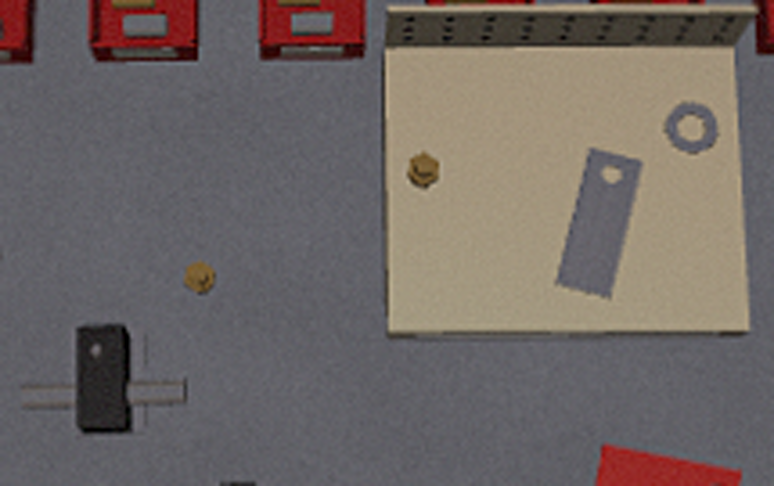

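In the enlarged crop the plate sits about 37 mm behind the edge, turned about -16°, with the hole at the back. The large clamp's stud is near its +x end, at crop (96,350), so the clamp's yaw is about 0. Next I'll hover over the shelf.

>>> arm_command(moves=[[0.396,-0.168,0,40.5,0.03],[0.396,-0.168,0,40.5,0.03],[0.396,-0.168,0,40.5,0.03],[0.396,-0.168,0,40.5,0.03],[0.396,-0.168,0,40.5,0.03],[0.396,-0.168,0,40.5,0.03],[0.396,-0.168,0,40.5,0.03],[0.396,-0.168,0,40.5,0.03],[0.396,-0.168,0,40.5,0.03],[0.396,-0.168,0,40.5,0.03]], force=30)

```text
time: 1.15
tcp_pos: [0.5542, -0.2441, 0.4041]
eef_rot: [[0.964, -0.264, 0.001], [-0.264, -0.964, 0.003], [0.0, -0.004, -1.0]]
ft_force: [-0.2, 0.7, -0.4]
gripper_width: 0.0298
grip_force: 0.0
```

```bash
python3 - <<'E'
from h import *
c=snap('wrist','w1');s=arm.sense();print(s['tcp_pos'],s['eef_rot'][:,0],s['gripper_width'],s['ft_force'],s['qpos'].round(2) if hasattr(s['qpos'],'round') else s['qpos'])
# project top-view plate estimate
print(proj(c,[[.5635,-.2365,.083],[.669,-.267,.083],[.526,-.22,.08]]).round(0))
E
```

```text
[ 0.55220463 -0.24718453  0.40408423] [ 9.63461238e-01 -2.67847004e-01 -6.52001891e-04] 0.02995497575011581 [-0.58995534 -0.00753606 -0.11726558] [ 0.37  0.38 -0.04  1.65  0.02  1.12 -1.52]
[[318. 175.]
 [319.  50.]
 [313. 213.]]
```

View pics/w1.png

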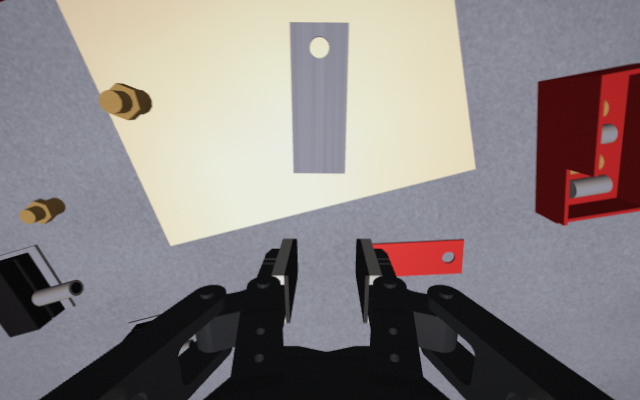

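The wrist view shows the plate with corners (290,22), (349,24), (345,173), (294,174) and its hole at (319,47). The shelf front edge runs from (171,245) to (475,168).

```bash
cat >> h.py <<'E'
def quad(c,box,hi=None):
    x0,y0,x1,y1=box;f=cv2.cvtColor(c['frame'],cv2.COLOR_BGR2HSV)[y0:y1,x0:x1]
    m=((f[...,1]<55)&(f[...,2]>60)).astype(np.uint8)
    cs,_=cv2.findContours(m,cv2.RETR_EXTERNAL,cv2.CHAIN_APPROX_NONE);k=max(cs,key=cv2.contourArea)
    return k.reshape(-1,2)+[x0,y0],m
E
python3 - <<'E'
from h import *
w=load('w1');t=load('top0');s=load('side0')
k,m=quad(w,(250,5,400,190))
P=plane(w,k,.083)[:,:2].astype(np.float32)*1000
r=cv2.minAreaRect(P);print('plate rect mm',r);print(cv2.boxPoints(r).round(1).tolist())
h=plane(w,[[319,47]],.083);print('hole',h.round(4))
print('edge',plane(w,[[171,245],[475,168],[323,207]],.08).round(4))
for nm,a,b in(('hole w/top',(319,47),(399.6,148.3)),('corner front w/top',(171,245),(337.5,192)),('corner front R',(475,168),(438,192))):
    print(nm,tri([(w,a),(t,b)]))
# deck-plate front via plate center, top+side
print('plate ctr',tri([(t,(396.15,161.4)),(s,(328.1,153.7))]))
print('stud tip',plane(t,[[256.7,197.2]],.073))
E
```

```text
plate rect mm ((624.255859375, -259.38330078125), (146.03076171875, 158.03233337402344), 74.7278060913086)
[[528.7999877929688, -309.0], [681.2000122070312, -350.6000061035156], [719.7000122070312, -209.8000030517578], [567.2999877929688, -168.10000610351562]]
hole [[ 0.6712 -0.2677  0.083 ]]
edge [[ 0.5308 -0.0668  0.08  ]
 [ 0.5292 -0.3844  0.08  ]
 [ 0.5294 -0.2319  0.08  ]]
hole w/top (array([ 0.67214147, -0.26825043,  0.07414249]), [0.0005855304773936593, 0.000585530477393459])
corner front w/top (array([ 0.52919364, -0.06419076,  0.07580032]), [0.00024938902288709736, 0.00024938902288733816])
corner front R (array([ 0.52652124, -0.38670296,  0.07234959]), [0.0008174079300276818, 0.0008174079300275593])
plate ctr (array([ 0.62571056, -0.25383159,  0.0830498 ]), [0.0002120981819183056, 0.00021209818191836723])
stud tip [[0.51543443 0.19318917 0.073     ]]
```

```bash
cat >> h.py <<'E'
def plate_px(c,box,thr=22):
    # grey steel against beige deck: red minus blue is small on steel
    x0,y0,x1,y1=box;f=cv2.GaussianBlur(c['frame'],(3,3),0).astype(int)[y0:y1,x0:x1]
    m=((f[...,2]-f[...,0])<thr).astype(np.uint8)
    cs,hi=cv2.findContours(m,cv2.RETR_CCOMP,cv2.CHAIN_APPROX_NONE)
    i=max(range(len(cs)),key=lambda i:cv2.contourArea(cs[i])*(hi[0][i][3]<0))
    q=cv2.minAreaRect(cs[i]);hs=[cs[j] for j in range(len(cs)) if hi[0][j][3]==i and cv2.contourArea(cs[j])>50]
    o=np.array([x0,y0]);return cs[i].reshape(-1,2)+o,[np.array(cv2.fitEllipse(x)[0])+o for x in hs]
E
python3 - <<'E'
from h import *
old=load('w1');c=snap('wrist','w2');s=arm.sense();T=s['eef_rot'];p=s['tcp_pos']
for q in(old,c):
    print('cam in tool',(T.T@(-q['R'].T@q['t']-p)).round(4), 'axes',(q['R']@T).round(3).tolist())
k,h=plate_px(c,(270,5,375,185))
P=plane(c,k,.083);r=cv2.minAreaRect((P[:,:2]*1000).astype(np.float32));print(r,cv2.boxPoints(r).round(1).tolist(),h,[plane(c,[x],.083).round(4) for x in h])
print('hole in tool',[((plane(c,[x],.083)[0]-p)@T).round(4) for x in h],p,T[:,0])
E
```

```text
cam in tool [ 0.0765 -0.0075  0.0315] axes [[0.007, 1.0, 0.003], [-0.956, 0.008, -0.294], [-0.294, -0.001, 0.956]]
cam in tool [ 0.0755 -0.0037  0.0317] axes [[0.004, 1.0, 0.001], [-0.956, 0.004, -0.295], [-0.295, 0.0, 0.956]]
((619.4700927734375, -258.60498046875), (93.43487548828125, 144.07432556152344), 72.57869720458984) [[536.7999877929688, -281.6000061035156], [674.2000122070312, -324.70001220703125], [702.2000122070312, -235.60000610351562], [564.7000122070312, -192.5]] [array([313.39749908,  44.92237091])] [array([[ 0.6715, -0.2677,  0.083 ]])]
hole in tool [array([ 0.1214, -0.0151,  0.321 ])] [ 0.55086232 -0.24938945  0.40415309] [ 0.9625571  -0.27107705 -0.00102797]
```

>>> arm_command(moves=[[0.0855,-0.016,0.05,0,0.03],[0.0855,-0.016,0.1,0,0.03],[0.0855,-0.016,0.12,0,0.03],[0.0855,-0.016,0.13,0,0.03],[0.0855,-0.016,0.13,0,0.03],[0.0855,-0.016,0.13,0,0.03],[0.0855,-0.016,0.13,0,0.03],[0.0855,-0.016,0.13,0,0.03]])

```text
time: 2.05
tcp_pos: [0.6371, -0.259, 0.2775]
eef_rot: [[0.962, -0.274, 0.004], [-0.274, -0.962, -0.001], [0.004, 0.0, -1.0]]
ft_force: [-1.2, 0.5, 0.8]
gripper_width: 0.0296
grip_force: 0.0
```

```bash
python3 - <<'E'
from h import *
c=snap('wrist','w3');s=arm.sense();print(s['tcp_pos'],s['eef_rot'][:,0],s['ft_force'],proj(c,[[.6715,-.2677,.083],[.6366,-.258,.083],[.564,-.238,.083]]))
E
```

```text
[ 0.63706815 -0.25887912  0.27710843] [ 0.96173385 -0.27396529  0.00331985] [-0.12901191 -0.16238039 -0.6062714 ] [[325.54476199 177.94502386]
 [325.99218951 238.70718861]
 [327.0361677  344.7675331 ]]
```

View pics/w3.png

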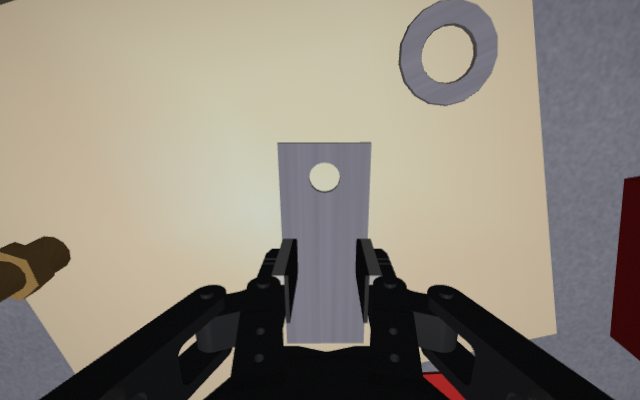

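The hole is at (324,177), where I predicted (325.5,178), and the plate is centred between the fingers. I'll descend slowly with the fingers narrower.

>>> arm_command(moves=[[0,0,0.003,0,0.016],[0,0,0.006,0,0.016],[0,0,0.009,0,0.016],[0,0,0.012,0,0.016],[0,0,0.014,0,0.016],[0,0,0.015,0,0.016],[0,0,0.016,0,0.016]])

```text
time: 2.8
tcp_pos: [0.637, -0.2584, 0.2585]
eef_rot: [[0.962, -0.274, -0.0], [-0.274, -0.962, 0.0], [-0.0, -0.0, -1.0]]
ft_force: [-0.1, 0.1, 0.5]
gripper_width: 0.0162
grip_force: 0.0
```

>>> arm_command(moves=[[0,0,0.001,0,0.016],[0,0,0.002,0,0.016],[0,0,0.003,0,0.016],[0,0,0.003,0,0.016]])

```text
time: 3.2
tcp_pos: [0.6372, -0.2585, 0.2568]
eef_rot: [[0.962, -0.274, 0.001], [-0.274, -0.962, -0.0], [0.001, 0.0, -1.0]]
ft_force: [-1.2, 0.9, 5.9]
gripper_width: 0.0156
grip_force: 3.2
```

>>> arm_command(moves=[[0,0,0.0005,0,0.016],[0,0,0.0005,0,0.016]])

```text
time: 3.4
tcp_pos: [0.6372, -0.2585, 0.2568]
eef_rot: [[0.962, -0.274, 0.001], [-0.274, -0.962, -0.0], [0.001, 0.0, -1.0]]
ft_force: [-2.8, 1.0, 9.0]
gripper_width: 0.016
grip_force: 4.5
```

>>> arm_command(moves=[[-0.0035,0.001,0,-0.8,0.016],[-0.007,0.002,0,-1.6,0.016],[-0.0105,0.003,0,-2.4,0.016],[-0.014,0.004,0,-3.2,0.016],[-0.0175,0.005,0,-4,0.016],[-0.021,0.006,0,-4.8,0.016],[-0.0245,0.007,0,-5.6,0.016],[-0.028,0.008,0,-6.4,0.016]])

```text
time: 4.2
tcp_pos: [0.6089, -0.2585, 0.2568]
eef_rot: [[0.986, -0.164, 0.004], [-0.164, -0.986, -0.001], [0.004, 0.0, -1.0]]
ft_force: [2.8, -0.1, 5.1]
gripper_width: 0.016
grip_force: 2.8
```

```bash
python3 - <<'E'
from h import *
c=snap('wrist','w4');s=arm.sense();print(s['tcp_pos'],s['eef_rot'][:,0],s['ft_force'])
f=c['frame'].astype(int)
for v in(130,160,180,200):print(v,[ (u,int(f[v,u,2]-f[v,u,0]),int(f[v,u].max())) for u in range(260,390,10)])
E
```

```text
[ 0.60843321 -0.25864879  0.25683821] [ 0.98657605 -0.16325765  0.00382554] [1.24982797 1.31190843 4.10887114]
130 [(260, 20, 201), (270, 22, 201), (280, 22, 201), (290, 23, 200), (300, 24, 201), (310, 25, 201), (320, 27, 201), (330, 27, 201), (340, 28, 201), (350, 30, 201), (360, 31, 201), (370, 31, 200), (380, 32, 200)]
160 [(260, 15, 204), (270, 16, 203), (280, -10, 127), (290, -10, 130), (300, -10, 130), (310, -11, 132), (320, -10, 129), (330, -11, 135), (340, -10, 128), (350, -10, 127), (360, -10, 130), (370, -11, 128), (380, 20, 178)]
180 [(260, 16, 202), (270, 17, 202), (280, -11, 128), (290, -10, 130), (300, -10, 132), (310, 17, 179), (320, 24, 201), (330, 25, 201), (340, 27, 201), (350, -10, 128), (360, -10, 129), (370, -10, 127), (380, 32, 200)]
200 [(260, 19, 202), (270, 20, 202), (280, -10, 127), (290, -10, 132), (300, -10, 131), (310, -10, 132), (320, 2, 60), (330, 10, 90), (340, -10, 128), (350, -10, 129), (360, -10, 130), (370, -11, 129), (380, 33, 200)]
```

>>> arm_command(moves=[[0,0,0.001,0,0.016],[-0.004,0.001,0.001,-1,0.016],[-0.008,0.0015,0.001,-2,0.016],[-0.012,0.002,0.001,-3,0.016],[-0.016,0.003,0.001,-4,0.016],[-0.02,0.0035,0.001,-5,0.016],[-0.024,0.004,0.001,-6,0.016],[-0.028,0.005,0.001,-7,0.016],[-0.032,0.0055,0.001,-8,0.016],[-0.036,0.006,0.001,-9,0.016]])

```text
time: 5.25
tcp_pos: [0.5732, -0.2587, 0.2568]
eef_rot: [[1.0, -0.007, 0.007], [-0.007, -1.0, -0.002], [0.007, 0.002, -1.0]]
ft_force: [2.6, -0.8, 9.5]
gripper_width: 0.0159
grip_force: 4.8
```

```bash
cat >> h.py <<'E'
def hole(c,box,z):
    x0,y0,x1,y1=box;f=c['frame'].astype(int)[y0:y1,x0:x1];st=((f[...,2]-f[...,0])<0)&(f.max(2)>100)
    m=(f.max(2)>0).astype(np.uint8)*(~st)
    cs,hi=cv2.findContours(m.astype(np.uint8),cv2.RETR_EXTERNAL,cv2.CHAIN_APPROX_NONE)
    return [(cv2.contourArea(k),np.array(cv2.minEnclosingCircle(k)[0])+[x0,y0]) for k in cs if cv2.contourArea(k)>150]
def edges(c,v,u0,u1):
    out=[]
    for y in v:
        f=c['frame'].astype(int)[y,u0:u1];st=np.nonzero(((f[:,2]-f[:,0])<0)&(f.max(1)>100))[0]+u0
        if len(st):out.append((int(y),int(st.min()),int(st.max())))
    return out
E
python3 - <<'E'
from h import *
c=snap('wrist','w5');s=arm.sense();print(s['tcp_pos'],s['eef_rot'][:,0],s['ft_force'])
H=hole(c,(290,150,365,205),.083);print(H,[plane(c,[h[1]],.083).round(4) for h in H])
E=edges(c,range(150,230,10),230,420);print(E)
L=plane(c,[[e[1],e[0]] for e in E],.083);R=plane(c,[[e[2],e[0]] for e in E],.083)
print('yaw',[np.degrees(np.arctan(np.polyfit(q[:,0],q[:,1],1)[0])).round(2) for q in(L[2:],R[2:])])
E
```

```text
[ 0.57266932 -0.25877272  0.25679929] [ 0.99995915 -0.00648699  0.0062948 ] [1.11552819 0.10779229 8.60091073]
[(910.5, array([326.5       , 184.14706039]))] [array([[ 0.6114, -0.2585,  0.083 ]])]
[(150, 275, 380), (160, 275, 379), (170, 275, 378), (180, 275, 377), (190, 276, 377), (200, 276, 376), (210, 276, 375), (220, 277, 375)]
yaw [np.float64(-1.08), np.float64(-1.16)]
```

>>> arm_command(moves=[[-0.003,0,0,0,0.016],[-0.007,0,0,0,0.016],[-0.011,0,0,0,0.016],[-0.014,0,0,0,0.016],[-0.015,0,0,0,0.016],[-0.015,0,0,0,0.016]])

```text
time: 5.9
tcp_pos: [0.5581, -0.2587, 0.2568]
eef_rot: [[1.0, -0.008, 0.006], [-0.008, -1.0, -0.002], [0.006, 0.002, -1.0]]
ft_force: [2.0, 0.9, 10.3]
gripper_width: 0.0162
grip_force: 5.4
```

```bash
python3 - <<'E'
from h import *
c=snap('wrist','w6');s=arm.sense();print(s['tcp_pos'],s['eef_rot'][:,0],s['ft_force'])
H=hole(c,(290,150,365,205),.083);print(H,[plane(c,[h[1]],.083).round(4) for h in H])
E
```

```text
[ 0.55812946 -0.25867026  0.25680313] [ 0.99994673 -0.00816205  0.00631791] [ 1.07626553 -0.60887412 10.21226521]
[(902.0, array([326.41666794, 184.22916794]))] [array([[ 0.5962, -0.2584,  0.083 ]])]
```

>>> arm_command(moves=[[0,0,-0.005,0,0.016],[0,0,-0.03,0,0.04],[-0.02,0,-0.06,0,0.075],[-0.053,0,-0.06,0,0.075],[-0.053,0,-0.06,0,0.075],[-0.053,0,-0.06,0,0.075],[-0.053,0,-0.06,0,0.075],[-0.053,0,-0.06,0,0.075]])

```text
time: 6.75
tcp_pos: [0.5041, -0.2576, 0.3138]
eef_rot: [[1.0, -0.008, -0.0], [-0.008, -1.0, 0.0], [-0.0, -0.0, -1.0]]
ft_force: [0.7, 0.4, 0.6]
gripper_width: 0.0752
grip_force: 0.0
```

```bash
python3 - <<'E'
from h import *
c=snap('wrist','w7');s=arm.sense();print(s['tcp_pos'],s['eef_rot'][:,0],s['ft_force'],s['gripper_width'])
print(proj(c,[[.596,-.2584,.083],[.485,-.258,.083],[.529,-.2,.08]]))
t=snap('top','t7')
E
```

```text
[ 0.50403264 -0.25763494  0.31375078] [ 9.99971219e-01 -7.58030343e-03 -3.17689737e-04] [0.17812199 0.64045992 0.00088346] 0.07504824025330918
[[328.05230301  71.73243059]
 [328.37585452 239.76531948]
 [242.40689453 179.1663825 ]]
```

View pics/w7.png

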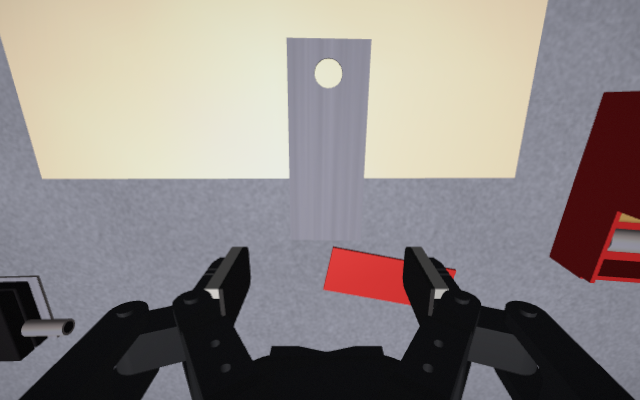

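The plate lies flat with its hole at (328,73) and its plain end at row 240, overhanging an edge at row 179. It is centred between the fingers, so I'll descend and grasp it.

>>> arm_command(moves=[[0,0,0.03,0,0.075],[0,0,0.055,0,0.075],[0,0,0.072,0,0.075],[0,0,0.082,0,0.075],[0,0,0.082,0,0.075],[0,0,0.082,0,0.06],[0,0,0.082,0,0.056]], force=70)

```text
time: 7.55
tcp_pos: [0.5039, -0.2581, 0.2332]
eef_rot: [[1.0, -0.008, 0.002], [-0.008, -1.0, -0.001], [0.002, 0.001, -1.0]]
ft_force: [-0.2, 0.6, 0.2]
gripper_width: 0.0561
grip_force: 0.0
```

>>> arm_command(moves=[[0,0,0,0,0.05],[0,0,0,0,0.045],[0,0,0,0,0.04],[0,0,0,0,0.04],[0,0,0,0,0.04]], force=70)

```text
time: 8.05
tcp_pos: [0.5037, -0.2581, 0.2329]
eef_rot: [[1.0, -0.008, 0.001], [-0.008, -1.0, -0.001], [0.001, 0.001, -1.0]]
ft_force: [-0.9, 0.1, 6.0]
gripper_width: 0.0473
grip_force: 71.1
```

>>> arm_command(moves=[[0,0,-0.003,0,0.04],[0,0,-0.008,0,0.04],[0,0,-0.02,0,0.04],[0,0,-0.04,0,0.04],[0,0,-0.06,0,0.04],[0,0,-0.08,0,0.04],[0,0,-0.09,0,0.04],[0,0,-0.09,0,0.04],[0,0,-0.09,0,0.04]])

```text
time: 8.95
tcp_pos: [0.5031, -0.2578, 0.3218]
eef_rot: [[1.0, -0.008, -0.0], [-0.008, -1.0, 0.0], [-0.0, -0.0, -1.0]]
ft_force: [-0.2, 1.1, -2.0]
gripper_width: 0.0475
grip_force: 72.2
```

```bash
python3 - <<'E'
from h import *
c=snap('wrist','w8');s=arm.sense();p=s['tcp_pos'];T=s['eef_rot'];print(p,T[:,0],s['ft_force'],s['gripper_width'],s['wrist_torque'])
# view: where would hole be if plate held flat at 150 mm, hole 92 mm ahead
for z in(.145,.150,.155):print(z,proj(c,[p+T@[.092,0,z]]))
E
```

```text
[ 0.50300826 -0.25775341  0.3213714 ] [ 0.99996513 -0.00825242 -0.00128253] [ 0.3938738  -0.00699142 -1.74851948] 0.04755463399597486 [-1.35927003e-05  6.96834657e-02  4.71009090e-03]
0.145 [[328.88156214  49.19907459]]
0.15 [[328.75087285  51.49664976]]
0.155 [[328.63120648  53.60036127]]
```

View pics/w8.png

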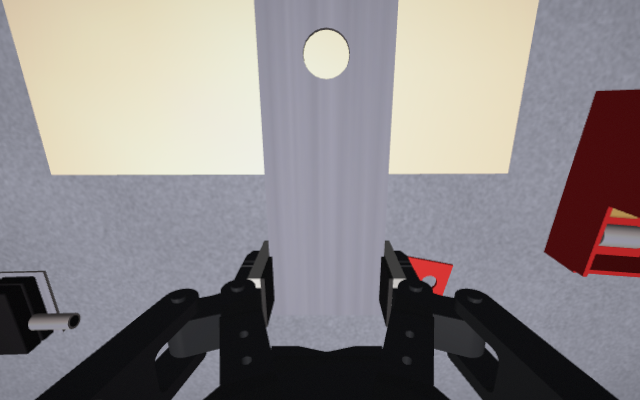

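The plate is held level, with its hole at (326,53) and its plain end just past the pads. I'll carry it next to the clamp and look at the clamp from both sides.

>>> arm_command(moves=[[0,-0.015,-0.01,0,0.04],[0,-0.045,-0.02,0,0.04],[-0.01,-0.085,-0.03,0,0.04],[-0.015,-0.125,-0.03,0,0.04],[-0.02,-0.165,-0.03,0,0.04],[-0.02,-0.205,-0.03,0,0.04],[-0.02,-0.245,-0.03,0,0.04],[-0.02,-0.28,-0.03,0,0.04],[-0.02,-0.305,-0.03,0,0.04],[-0.02,-0.32,-0.03,0,0.04]])

```text
time: 10.0
tcp_pos: [0.4851, 0.0659, 0.3523]
eef_rot: [[1.0, -0.004, -0.001], [-0.004, -1.0, 0.001], [-0.001, -0.001, -1.0]]
ft_force: [-0.9, -0.5, -1.6]
gripper_width: 0.0472
grip_force: 72.3
```

>>> arm_command(moves=[[0,0,0,0,0.04],[0,0,0,0,0.04],[0,0,0,0,0.04],[0,0,0,0,0.04]])

```text
time: 10.4
tcp_pos: [0.486, 0.0613, 0.3521]
eef_rot: [[1.0, -0.01, -0.0], [-0.01, -1.0, -0.0], [-0.0, 0.0, -1.0]]
ft_force: [0.5, -0.5, -1.2]
gripper_width: 0.0475
grip_force: 72.3
```

```bash
python3 - <<'E'
from h import *
c=snap('wrist','w9');s=arm.sense();p=s['tcp_pos'];T=s['eef_rot'];print(p,T[:,0],s['ft_force'],s['gripper_width'])
print(proj(c,[[.5154,.1932,.075]]))
E
```

```text
[0.48604288 0.06135903 0.35215602] [ 9.99951403e-01 -9.85739777e-03 -1.50938108e-04] [ 0.05822602 -0.28181767 -2.19097668] 0.047206249862769376
[[163.39905099 161.73575443]]
```

>>> arm_command(moves=[[0,-0.015,0,0,0.04],[0,-0.045,0,0,0.04],[0,-0.085,0,0,0.04],[0,-0.125,0,0,0.04],[0,-0.165,0,0,0.04],[0,-0.205,0,0,0.04],[0,-0.235,0,0,0.04],[0,-0.25,0,0,0.04],[0,-0.26,0,0,0.04],[0,-0.26,0,0,0.04]])

```text
time: 11.45
tcp_pos: [0.4883, 0.3223, 0.3519]
eef_rot: [[1.0, -0.008, -0.0], [-0.008, -1.0, -0.0], [-0.0, 0.0, -1.0]]
ft_force: [0.1, -0.8, -2.7]
gripper_width: 0.0473
grip_force: 72.3
```

>>> arm_command(moves=[[0,0,0,0,0.04],[0,0,0,0,0.04],[0,0,0,0,0.04],[0,0,0,0,0.04]])

```text
time: 11.85
tcp_pos: [0.4885, 0.3214, 0.3523]
eef_rot: [[1.0, -0.009, 0.0], [-0.009, -1.0, -0.0], [0.0, 0.0, -1.0]]
ft_force: [0.2, 0.4, -0.6]
gripper_width: 0.0478
grip_force: 72.3
```

```bash
python3 - <<'E'
from h import *
c=snap('wrist','w10');s=arm.sense();p=s['tcp_pos'];T=s['eef_rot'];print(p,T[:,0],s['ft_force'],s['gripper_width'])
q=proj(c,[[.5154,.1932,.075]])[0];print(q)
a=load('w9');qa=proj(a,[[.5154,.1932,.075]])[0]
def crop(f,q):
    x=int(np.clip(q[0]-65,0,510));y=int(np.clip(q[1]-50,0,250));print('crop org',x,y);return cv2.resize(f[y:y+150,x:x+130],None,fx=3,fy=3,interpolation=cv2.INTER_CUBIC)
cv2.imwrite('pics/b.png',np.hstack([crop(a['frame'],qa),crop(c['frame'],q)]))
E
```

```text
[0.48839175 0.32167684 0.35234343] [ 9.99958159e-01 -9.14317371e-03  2.86100801e-04] [-0.29467142 -0.07919364 -1.69132824] 0.047632067931729166
[485.56922167 161.75957088]
crop org 98 111
crop org 420 111
```

View pics/b.png

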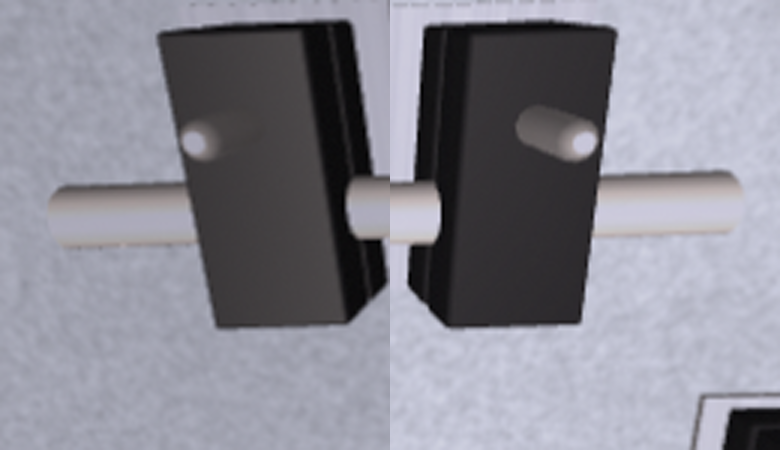

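In both views the stud tip is visible, at crop (195,142) on the left and (583,142) on the right. The block's four top corners are clear too.

```bash
python3 - <<'E'
from h import *
a=load('w9');b=load('w10')
A=lambda u,v:(98+u/3,111+v/3)
B=lambda u,v:(420+(u-390)/3,111+v/3)
L={'tip':((195,142),(583,142)),'TL':((160,35),(470,32)),'TR':((304,30),(616,30)),'BR':((346,322),(580,322)),'BL':((215,326),(447,326))}
R={}
for k,(p,q) in L.items():
    x,e=tri([(a,A(*p)),(b,B(*q))]);R[k]=x;print(k,x.round(4),np.round(e,4))
for u,v in(('BL','TL'),('BR','TR')):
    d=R[v]-R[u];print('len',np.linalg.norm(d),'yaw',np.degrees(np.arctan2(d[1],d[0])))
c=sum(R[k] for k in('TL','TR','BR','BL'))/4;print('block ctr',c)
d=(R['TL']+R['TR']-R['BL']-R['BR'])[:2];d/=np.linalg.norm(d);print('yaw',np.degrees(np.arctan2(d[1],d[0])),'stud from block',c[:2]+.019*d)
# hole in tool from w8..w10
s=arm.sense();T=s['eef_rot'];p=s['tcp_pos']
f=b['frame'];g=cv2.cvtColor(f,cv2.COLOR_BGR2GRAY)[20:95,290:365]
ci=cv2.HoughCircles(cv2.medianBlur(g,3),cv2.HOUGH_GRADIENT,1,50,param1=80,param2=12,minRadius=17,maxRadius=30);print(ci+np.array([290,20,0]))
w=load('w8');g=cv2.cvtColor(w['frame'],cv2.COLOR_BGR2GRAY)[20:95,290:365];m=(g>170).astype(np.uint8);k=max(cv2.findContours(m,0,1)[0],key=cv2.contourArea);print('w8 hole',np.add(cv2.fitEllipse(k)[0],[290,20]),cv2.fitEllipse(k)[1])
Cw=-w['R'].T@w['t'];p8=np.array([.503,-.25775,.3214])
from numpy.linalg import norm
E
```

```text
tip [0.5179 0.1938 0.0735] [0. 0.]
TL [0.5447 0.2155 0.0423] [0.0005 0.0005]
TR [0.5453 0.173  0.0427] [0. 0.]
BR [0.4541 0.1711 0.0439] [0. 0.]
BL [0.4529 0.2135 0.0435] [0. 0.]
len 0.09175245738681768 yaw 1.2352434851905203
len 0.09124809480663644 yaw 1.1666786426301363
block ctr [0.49924586 0.19327401 0.04309046]
yaw 1.201055510593826 stud from block [0.51824168 0.19367227]
[[[325.5  51.5  23.5]]]
w8 hole [325.85666275  54.26850891] (44.85247802734375, 48.75632095336914)
```

>>> arm_command(moves=[[-0.005,0.015,0,0,0.04],[-0.015,0.04,0,-0.5,0.04],[-0.03,0.07,0.01,-1,0.04],[-0.045,0.1,0.03,-1.7,0.04],[-0.055,0.12,0.05,-1.7,0.04],[-0.061,0.1315,0.07,-1.7,0.04],[-0.061,0.1315,0.085,-1.7,0.04],[-0.061,0.1315,0.097,-1.7,0.04],[-0.061,0.1315,0.1,-1.7,0.04],[-0.061,0.1315,0.1,-1.7,0.04]])

```text
time: 12.9
tcp_pos: [0.4262, 0.1917, 0.2521]
eef_rot: [[1.0, 0.022, -0.0], [0.022, -1.0, 0.0], [-0.0, -0.0, -1.0]]
ft_force: [-0.3, 0.5, -0.9]
gripper_width: 0.0474
grip_force: 72.3
```

>>> arm_command(moves=[[0,0,0,0,0.04],[0,0,0,0,0.04],[0,0,0,0,0.04],[0,0,0,0,0.04]])

```text
time: 13.3
tcp_pos: [0.4262, 0.1913, 0.2525]
eef_rot: [[1.0, 0.021, 0.001], [0.021, -1.0, 0.0], [0.001, -0.0, -1.0]]
ft_force: [-0.3, 0.0, -1.9]
gripper_width: 0.0473
grip_force: 72.3
```

```bash
python3 - <<'E'
from h import *
c=snap('wrist','w11');s=arm.sense();p=s['tcp_pos'];T=s['eef_rot'];print(p,np.degrees(np.arctan2(T[1,0],T[0,0])),s['ft_force'],s['gripper_width'])
print('stud tip px',proj(c,[[.518,.1937,.075],[.518,.1937,.045]]))
f=c['frame'][0:130,240:410]
cv2.imwrite('pics/d.png',cv2.resize(f,None,fx=4,fy=4,interpolation=cv2.INTER_CUBIC))
E
```

```text
[0.42619199 0.19131254 0.25243933] 1.2286908272097765 [-0.637584   -0.07636946 -1.44340183] 0.04737441780398186
stud tip px [[327.70175336  61.23403043]
 [327.4167638   68.27797809]]
```

View pics/d.png

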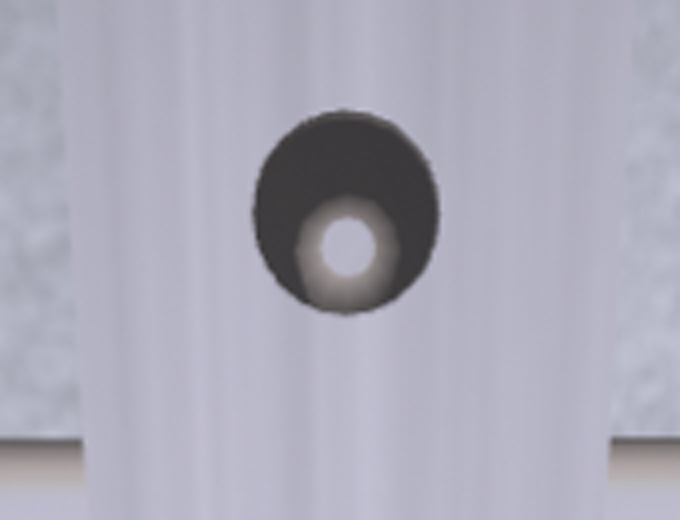

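The stud tip shows through the hole at about (327,61.5), where I predicted (327.7,61.2), and the hole centre is at (326.5,52.8). They are aligned within about 1 mm, so I'll lower the plate.

>>> arm_command(moves=[[0,0.0006,0.004,0,0.04],[0,0.0006,0.009,0,0.04],[0,0.0006,0.014,0,0.04],[0,0.0006,0.019,0,0.04],[0,0.0006,0.023,0,0.04],[0,0.0006,0.027,0,0.04],[0,0.0006,0.03,0,0.04],[0,0.0006,0.033,0,0.04],[0,0.0006,0.035,0,0.04],[0,0.0006,0.035,0,0.04]])

```text
time: 14.35
tcp_pos: [0.4261, 0.1906, 0.2169]
eef_rot: [[1.0, 0.021, -0.0], [0.021, -1.0, -0.0], [-0.0, 0.0, -1.0]]
ft_force: [-0.1, 0.2, -2.5]
gripper_width: 0.0475
grip_force: 72.4
```

```bash
python3 - <<'E'
from h import *
c=snap('wrist','w12');s=arm.sense();p=s['tcp_pos'];T=s['eef_rot'];print(p,np.degrees(np.arctan2(T[1,0],T[0,0])),s['ft_force'],s['gripper_width'])
f=c['frame'][20:90,285:370]
cv2.imwrite('pics/e.png',cv2.resize(f,None,fx=5,fy=5,interpolation=cv2.INTER_CUBIC))
E
```

```text
[0.42610865 0.19066682 0.21711646] 1.2276265625242875 [-0.76614108  0.34202723 -0.98062322] 0.047616157786885945
```

View pics/e.png

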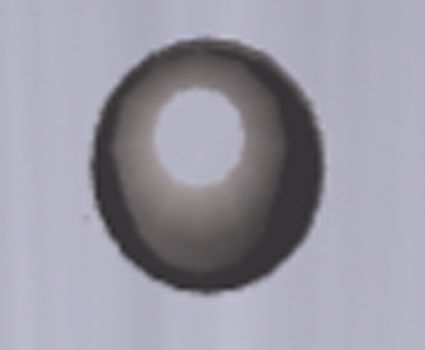

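The stud is through the hole and only slightly left of centre, by about 0.7 mm. I'll correct that and keep lowering.

>>> arm_command(moves=[[0,-0.0007,0.002,0,0.04],[0,-0.0007,0.005,0,0.04],[0,-0.0007,0.008,0,0.04],[0,-0.0007,0.011,0,0.04],[0,-0.0007,0.013,0,0.04],[0,-0.0007,0.0145,0,0.04],[0,-0.0007,0.0155,0,0.04],[0,-0.0007,0.0155,0,0.04]])

```text
time: 15.2
tcp_pos: [0.4261, 0.1914, 0.2016]
eef_rot: [[1.0, 0.021, -0.0], [0.021, -1.0, -0.0], [-0.0, 0.0, -1.0]]
ft_force: [-0.5, -0.7, -2.1]
gripper_width: 0.0476
grip_force: 72.4
```

>>> arm_command(moves=[[0,0,0.0007,0,0.04],[0,0,0.0014,0,0.04],[0,0,0.002,0,0.04],[0,0,0.002,0,0.04]])

```text
time: 15.6
tcp_pos: [0.4261, 0.1914, 0.1997]
eef_rot: [[1.0, 0.021, 0.0], [0.021, -1.0, 0.0], [0.0, -0.0, -1.0]]
ft_force: [-0.1, -0.0, -1.6]
gripper_width: 0.0474
grip_force: 72.4
```

>>> arm_command(moves=[[0,0,0.0007,0,0.04],[0,0,0.0014,0,0.04],[0,0,0.002,0,0.04],[0,0,0.002,0,0.04]])

```text
time: 16.0
tcp_pos: [0.4261, 0.1914, 0.198]
eef_rot: [[1.0, 0.022, 0.0], [0.022, -1.0, -0.0], [0.0, 0.0, -1.0]]
ft_force: [-1.7, -0.3, 5.9]
gripper_width: 0.0476
grip_force: 72.8
```

>>> arm_command(moves=[[0,0,0.0005,0,0.04],[0,0,0.001,0,0.04],[0,0,0.001,0,0.04]])

```text
time: 16.3
tcp_pos: [0.4261, 0.1915, 0.1972]
eef_rot: [[1.0, 0.022, 0.001], [0.022, -1.0, -0.0], [0.001, 0.0, -1.0]]
ft_force: [-3.7, -2.1, 9.4]
gripper_width: 0.0479
grip_force: 73.1
```

It's in contact at about 9 N. I'll ease the grip, open, and look before leaving.

>>> arm_command(moves=[[0,0,0,0,0.045],[0,0,0,0,0.047],[0,0,0,0,0.049],[0,0,0,0,0.052],[0,0,0,0,0.056],[0,0,0,0,0.062],[0,0,0,0,0.07],[0,0,0,0,0.075],[0,0,0,0,0.075],[0,0,0,0,0.075]], force=20)

```text
time: 17.3
tcp_pos: [0.4261, 0.1914, 0.1967]
eef_rot: [[1.0, 0.021, 0.0], [0.021, -1.0, -0.0], [0.0, 0.0, -1.0]]
ft_force: [1.0, 0.6, -0.9]
gripper_width: 0.075
grip_force: 0.0
```

>>> arm_command(moves=[[0,0,-0.005,0,0.075],[0,0,-0.015,0,0.075],[0,0,-0.035,0,0.075],[0,0,-0.06,0,0.075],[-0.02,0,-0.09,0,0.075],[-0.03,0,-0.12,0,0.075],[-0.03,0,-0.13,0,0.075],[-0.03,0,-0.13,0,0.075],[-0.03,0,-0.13,0,0.075],[-0.03,0,-0.13,0,0.075]])

```text
time: 18.3
tcp_pos: [0.3961, 0.1904, 0.3256]
eef_rot: [[1.0, 0.021, -0.002], [0.021, -1.0, -0.001], [-0.002, 0.001, -1.0]]
ft_force: [0.3, -0.8, 0.7]
gripper_width: 0.0751
grip_force: 0.0
```

```bash
python3 - <<'E'
from h import *
c=snap('wrist','w13');d=snap('side','s13');s=arm.sense();p=s['tcp_pos'];print(p,s['ft_force'],s['gripper_width'])
print(proj(c,[[.518,.1937,.048],[.407,.1914,.048]]))
a=c['frame'][0:300,140:500];b=cv2.resize(d['frame'][225:300,265:345],(320,300),interpolation=cv2.INTER_CUBIC)
cv2.imwrite('pics/f.png',np.hstack([a,b]))
E
```

```text
[0.39610089 0.19053937 0.32554766] [ 0.31153338 -0.94112676  0.05516501] 0.07521490513937609
[[326.26477693  32.00241311]
 [326.19788753 181.80665698]]
```

View pics/f.png

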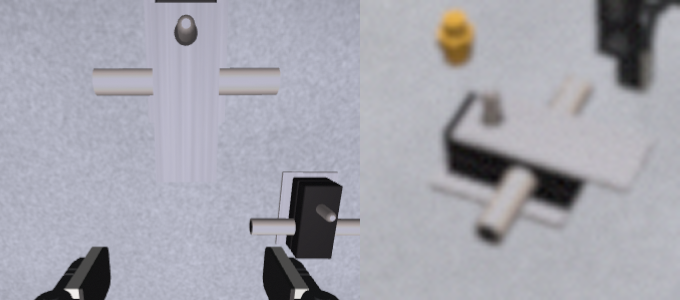

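The plate lies flat on the block with the stud through its hole and its plain end sticking out towards the robot, and the gripper is clear. I'm handing it in.

```bash
python3 -c "
from plant import arm
print(arm.finish_job())"
```

```text
the job is handed in; nothing more can be done
None
```

The job is handed in: the steel plate lies flat on the larger clamp with the stud through its hole, in line with the block, its plain end sticking out past the far end, after about 18 s of robot time and with no force reading over about 10 N, but I viewed 11 pictures, one over the limit of 10.

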